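# Snap the spring ring on the fan motor

## Task

The stripped fan motor on the carver's bench still lacks the spring ring that holds its teal cover down. Pinch the two upright green eyes of the larger ring together so that the ring spreads, carry it spread over the motor's shaft and lower it on to the teal cover, then let go so that it closes into the groove under the cream neck's lip. Do not disturb the small red-eyed ring.

Things in the scene. Friction and masses are not known exactly. Their poses are not given: they have to be found in the camera images.
- clip: Larger spring ring lying flat: two steel half rings 6 mm thick (radius 15 in, 22 out), green cross bar 58 mm long at its back (x = +42). Two upright green tabs, its eyes, at x = -45, y = +18 and -18 mm at rest, each 14 long (x), 4 thick (y), from the underside to 36 mm up. 160 g. Origin: ring centre at the underside, z up.
- clip_left (a joint): Spread of each half of the larger ring, m: 0 at rest, 0.013 at the hard stop. Its arms cross: pinching the eyes along y (40 mm over their outer faces at rest, 14 at the stop, about 4 N; grip with 20 to 40 N) moves both half rings outward along y alike, to pass a 40 mm lip with 6 mm or more to spare all round. Springs shut it when let go, about 0 again in the groove.
- seat (a point): On the fan motor (dark steel, aluminium, wooden foot; fixed, face up): centre of the square teal cover's top (110 mm wide), 95 mm above the bench. On it the cream neck: groove radius 13 from 0 to 12 mm up, lip radius 20 from 12 to 17, nose tapering to radius 11 at 28, bare steel shaft radius 5 up to 61. z up. All round: any yaw of the ring will do.
- spare: Smaller spring ring of the same shape with red eyes (28 mm tall) and red bar, too small for this neck; stays where it lies. Origin: ring centre at the underside.

How it is judged (in metres and radians):
On the way:
1. the larger ring is held by the fingers, spread, over the motor's neck (value of joint clip_left above 0.007 m and horizontal distance between clip and seat below 0.03 m and z of clip in the frame of seat above 0.017 m and contact force between the fingers and clip above 1 N), for 0.05 s.
At the end, for the whole second after the job is handed in: The larger ring has closed round the groove (spread under 6 mm) and lies still below the lip: its centre within 8 mm of the neck's axis, its underside less than 9 mm above the teal cover, tilted less than 0.2 rad (horizontal distance between clip and seat below 0.008 m and z of clip in the frame of seat below 0.009 m and angle between clip's own z axis and vertical below 0.2 rad and value of joint clip_left below 0.006 m and linear speed of clip below 0.03 m/s); the robot touches nothing.
It fails at once if the small red-eyed ring is moved more than 30 mm (distance of spare from where it was at the start of the episode above 0.03 m).
It also fails if it takes over 48 s, if anything falls off the work surface, if the arm or the gripper's body presses on something with over 40 N, if the wrist force passes 120 N, or if a joint passes its speed limit or range.

## Robot

A 6-joint arm with a two-finger parallel gripper is mounted at the origin on the work surface. World frame = base frame: x ahead of the robot, y to its left, z up, the work surface at z = 0. Lengths are in mm, angles in rad, forces in N, time in s.
With the tool pointing down it reaches from about 350 to 775 mm from the base axis. Payload 7.3 kg.
Tool frame: the origin (TCP) lies on the mounting face of the last link; the fingertips stand 178 mm ahead of it and the grasp point (between the pads) lies 159 mm ahead of it; z points along the fingers, y is the line along which they close (so a half turn about z gives the same grasp; the last joint's range is limited). The gripper opens to 92 mm and grips with 3 to 60 N. Pads are 19 mm wide; open, the fingers measure 130 mm over their backs; the gripper's body (75 mm by 190 mm) begins 47 mm behind the grasp point.
Start: joints at [-1.392, 0.342, 1.524, -0, 1.275, -0.146], TCP at [167.557, -497.546, 404.741] pointing down, gripper open.
Joint ranges: [-2.53, 2.53], [-0.77, 2.02], [0.04, 2.7], [-1, 4.14], [0.28, 2.66], [-3.11, 3.11]. Speed limits (rad/s): [2.57, 2.57, 3.14, 3.14, 3.14, 3.14].

## Interface

Orientations are given as [roll, pitch, yaw] about the fixed x, y, z axes, in that order (R = Rz(yaw) Ry(pitch) Rx(roll)).
In Python, from plant import bot gives the robot as it stands.
- The arm moves only by the tool shift_gripper, called after "Emit:" as a command line: name --argument value ..., lists and objects as JSON in quotes. Schema: {"type":"object","properties":{"motion":{"type":"array","items":{"type":"object","properties":{"jaw":{"type":"number"},"tx":{"type":"number"},"ty":{"type":"number"},"tz":{"type":"number"},"turn":{"type":"number"}},"additionalProperties":false,"required":["jaw"]},"minItems":1,"maxItems":5},"only":{"type":"string"},"quiet":{"type":"boolean"},"lines":{"type":"string"}},"required":["motion"],"additionalProperties":false}. motion is a list of rows, 1 to 5 of them, each an object with the fields jaw (the finger opening in mm), tx, ty, tz (the shift in units of 5 mm), turn (a turn about the tool's z in rad); a field left out counts as zero (the opening has to be given); each row is the pose to reach, as a shift and turn from the pose commanded when the call began, along the tool's axes at that moment; what a row does not reach only later rows make up. A row lasts 1/8 s, in which the tool goes at most 62.5 mm and 0.188 rad, less where a joint would pass 70% of its speed; a pose out of reach is approached as far as the arm can. The fingers move at their own pace and stop on an object; the grip force is fixed at half the most. Time passes only in rows, so rows that do not move let the fingers close. The tool returns the time, the measured TCP pose, the force, the opening and the grip force at its end. only (a regular expression) keeps the lines of the reply that match it, lines (a string "A,B") keeps lines A to B, and quiet returns only ok. Input that does not fit is refused with a message, and nothing moves.
- bot.get_obs(): the state, without advancing time (a new reading comes with each control period).
- bot.capture(name): name is "side" or "top" or "wrist"; returns a dict with "color" (384x512x3 uint8, red, green, blue), "K" (3x3 intrinsics, pixels), "R" (3x3) and "t" (3): a world point X has camera coordinates R X + t. Camera axes: x right, y down, z forward; pixel columns grow to the right and rows downward; lengths in mm; the calibration is good to about 2 mm. A picture is of the moment at which its call begins. There is no depth.
- bot.close_job(): hands the job in; it is judged then, once.
The state is a dict: "time": time; "joint_positions": joint angles; "dq": joint speeds; "tau": joint torques, N m; "tool_pos": TCP position; "tcp_rot": TCP orientation; "contact_force": force on the tool from outside, world axes, zero at the start; "moment": the same for the moment, N m; "grip_width": finger opening in mm; "finger_force": force on a finger pad.
Only numpy, scipy, OpenCV 4.12 (cv2) and the standard library are available. Lean on these libraries where they do the work, as an engineer would, in place of code of your own. Each camera call takes 0.05 s, during which the arm holds its last target. There are 200 camera calls.

## Working session

There is one attempt and no reset: what is moved stays moved. The work goes in short steps, Python scripts to look and compute and a tool call to move; the robot and the scene stay as the last step left them, time stands still between calls to the robot, and variables do not carry over. Pictures are saved under pics/ and viewed, at most 10 in all, crops included, and the job is handed in when it is done.

```bash
mkdir -p pics; ls; python3 - <<'E'
from plant import bot
import cv2,numpy as np
for n in ("top","side"):
    c=bot.capture(n); cv2.imwrite(f"pics/{n}0.png",c["color"][:,:,::-1]); np.savez(f"{n}0.npz",**c)
    print(n,c["K"].round(1).tolist(),(-c["R"].T@c["t"]).round(0),c["R"].round(2).tolist())
o=bot.get_obs();print(o["time"],o["tool_pos"],o["tcp_rot"],o["grip_width"])
E
```

```text
pics
plant.py
top [[367.8, 0.0, 253.2], [0.0, 367.8, 188.2], [0.0, 0.0, 1.0]] [364. -69. 885.] [[0.16, -0.99, -0.0], [-0.96, -0.15, -0.24], [0.24, 0.04, -0.97]]
side [[452.5, 0.0, 253.6], [0.0, 452.5, 195.1], [0.0, 0.0, 1.0]] [281. 736. 577.] [[-0.95, -0.31, -0.02], [-0.14, 0.47, -0.87], [0.28, -0.82, -0.49]]
0.1 [ 167.53608828 -497.42332437  404.14765967] [-3.14029214e+00 -1.56056689e-04  3.24812105e-01] 91.96655271010997
```

View pics/top0.png

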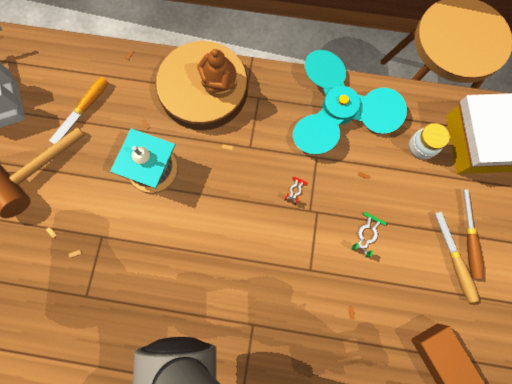

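View pics/side0.png

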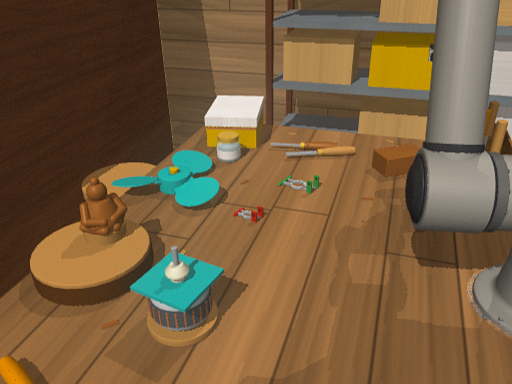

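Top view: the clip is at about (368,235), with its green bar at (374,218) and eyes near (355,251) and (369,253). The red spare is at (296,190). The motor's teal cover is at (142,157), with the neck at (140,154). In the side view the clip is at (298,184), the spare at (249,214) and the neck at (177,268).

```bash
cat > h.py <<'E'
import numpy as np,cv2
def ray(c,p):
    d=c["R"].T@np.linalg.inv(c["K"])@np.array([p[0],p[1],1.]); return -c["R"].T@c["t"],d
def plane(c,p,z):
    o,d=ray(c,p); return o+d*(z-o[2])/d[2]
def tri(vs):  # [(cam,pix)...] least squares point, residual
    A=np.zeros((3,3));b=np.zeros(3)
    for c,p in vs:
        o,d=ray(c,p); d=d/np.linalg.norm(d); M=np.eye(3)-np.outer(d,d); A+=M;b+=M@o
    X=np.linalg.solve(A,b)
    return X,[np.linalg.norm((np.eye(3)-np.outer(d,d)/(d@d))@(X-o)).round(1) for o,d in (ray(c,p) for c,p in vs)]
def blobs(c,h0,h1,s=110,v=40,amin=6):
    hsv=cv2.cvtColor(np.ascontiguousarray(c["color"]),cv2.COLOR_RGB2HSV)
    m=cv2.inRange(hsv,(h0,s,v),(h1,255,255))
    n,l,st,ce=cv2.connectedComponentsWithStats(m)
    return [(st[i].tolist(),ce[i].round(1).tolist(),l==i) for i in range(1,n) if st[i,4]>=amin]
E
python3 - <<'E'
from h import *
C={n:dict(np.load(n+"0.npz")) for n in("top","side")}
for n,c in C.items():
    print(n); 
    for st,ce,l in blobs(c,45,78): print(" green",st,ce)
    for st,ce,l in blobs(c,80,100,amin=200):
        print(" teal",st,ce)
        k=max(cv2.findContours(l.astype(np.uint8),0,2)[0],key=cv2.contourArea); k=cv2.convexHull(k)
        print("  ",cv2.approxPolyDP(k,4,True)[:,0].tolist())
for n,b in(("top",(115,130,175,185)),("side",(125,235,230,310))):
    cv2.imwrite(f"pics/{n}m.png",cv2.resize(C[n]["color"][b[1]:b[3],b[0]:b[2],::-1],None,fx=5,fy=5,interpolation=0))
E
python3 - <<'E'
import cv2,numpy as np
a=cv2.imread('pics/topm.png');b=cv2.imread('pics/sidem.png')
H=max(a.shape[0],b.shape[0]);p=lambda i:cv2.copyMakeBorder(i,0,H-i.shape[0],0,0,0)
i=np.hstack([p(a),p(b)]);print(i.shape);cv2.imwrite('pics/m.png',i[:600,:800] if i.shape[1]<=800 else cv2.resize(i,None,fx=.96,fy=.96))
E
```

```text
top
 green [363, 212, 24, 13, 77] [374.3, 218.1]
 green [352, 243, 6, 6, 24] [354.8, 246.0]
 green [366, 251, 7, 6, 31] [369.0, 253.6]
 teal [293, 50, 114, 104, 5526] [343.7, 106.1]
   [[307, 56], [329, 51], [397, 92], [406, 106], [402, 123], [392, 131], [321, 153], [303, 151], [293, 132]]
 teal [111, 129, 64, 59, 1999] [143.1, 158.4]
   [[130, 129], [174, 144], [155, 187], [111, 171]]
side
 green [314, 175, 5, 13, 55] [316.0, 181.1]
 green [278, 176, 14, 10, 33] [283.8, 180.4]
 green [306, 180, 6, 14, 57] [309.0, 186.8]
 teal [112, 151, 107, 56, 2611] [181.3, 179.3]
   [[218, 189], [207, 201], [187, 206], [112, 183], [177, 152], [195, 151], [210, 159]]
 teal [130, 252, 94, 60, 2646] [177.0, 282.7]
   [[223, 269], [185, 311], [130, 289], [171, 252]]
(375, 825, 3)
```

View pics/m.png

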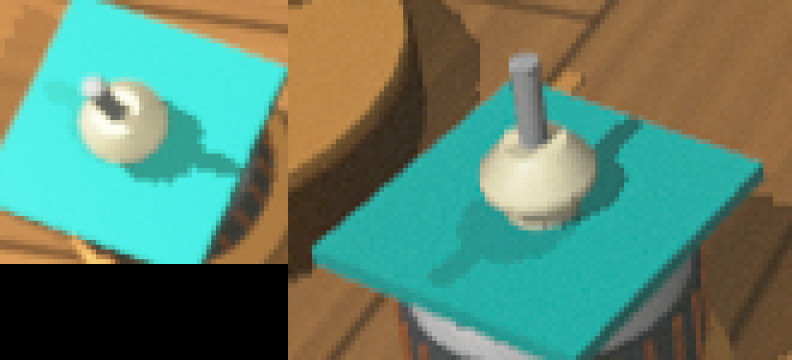

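Crop: the shaft's tip is at top (134,148) and side (174,247), standing upright from the neck. The cover's corners are clean in both views.

```bash
python3 - <<'E'
from h import *
np.set_printoptions(suppress=True,precision=1)
C={n:dict(np.load(n+"0.npz")) for n in("top","side")}
T,S=C["top"],C["side"]
def X(q):
    h=[np.array([*p,1.]) for p in q]; x=np.cross(np.cross(h[0],h[2]),np.cross(h[1],h[3])); return x[:2]/x[2]
ct=X([(130.5,129),(175,144.5),(155.5,187.5),(111,171)]); cs=X([(223.5,269),(185,309),(130,287.5),(171.5,252)])
print("cover",ct,cs,tri([(T,ct),(S,cs)]),plane(T,ct,95),plane(S,cs,95))
print("tip",tri([(T,(134.2,147.9)),(S,(174.2,247.1))]),plane(T,(134.2,147.9),156),plane(S,(174.2,247.1),156))
print("bar",tri([(T,(374.5,218.5)),(S,(284,180.5))]),plane(T,(374.5,218.5),5))
for a in((355,246.3),(369.3,254)):
  for b in((316,181.3),(309,187)): print(a,b,tri([(T,a),(S,b)]),plane(T,a,30))
for n,c in C.items():
  for f in((0,8),(172,180)):
    for st,ce,l in blobs(c,*f,s=170): print(n,st,ce,plane(c,ce,10)) if st[4]<150 else 0
E
```

```text
cover [142.8 157.8] [177.7 278.1] (array([591.2, 221.6,  91.5]), [np.float64(0.5), np.float64(0.5)]) [589.7 220.2  95. ] [589.5 225.3  95. ]
tip (array([591.2, 221.3, 154.5]), [np.float64(0.2), np.float64(0.2)]) [590.9 220.8 156. ] [589.9 223.1 156. ]
bar (array([ 555.2, -336.9,   -1.6]), [np.float64(0.9), np.float64(0.9)]) [ 552.8 -335.     5. ]
(355, 246.3) (316, 181.3) (array([ 467. , -287.5,   35.4]), [np.float64(8.0), np.float64(8.0)]) [ 475.7 -288.1   30. ]
(355, 246.3) (309, 187) (array([ 477.6, -292.5,   13.1]), [np.float64(0.3), np.float64(0.3)]) [ 475.7 -288.1   30. ]
(369.3, 254) (316, 181.3) (array([ 465.5, -326.7,   14.3]), [np.float64(0.3), np.float64(0.3)]) [ 463.4 -322.    30. ]
(369.3, 254) (309, 187) (array([ 476.3, -332.4,   -8.8]), [np.float64(8.5), np.float64(8.5)]) [ 463.4 -322.    30. ]
top [293, 177, 14, 8, 44] [299.8, 180.4] [ 617.7 -144.2   10. ]
top [285, 193, 4, 7, 14] [286.5, 195.7] [ 574.2 -117.1   10. ]
top [295, 197, 4, 8, 16] [296.4, 200.2] [ 566.8 -142.4   10. ]
side [251, 206, 12, 17, 114] [256.7, 213.8] [ 569.2 -132.4   10. ]
side [233, 208, 12, 9, 30] [237.7, 211.6] [ 616. -129.   10.]
```

Careful with the scale: shifts go in units of 5 mm. That gives: 60 mm is 12, 290 mm is 58.

Emit:
shift_gripper --motion '[{"jaw": 80, "tx": 12, "ty": -2.8, "tz": 3.4, "turn": 0.15}, {"jaw": 80, "tx": 24, "ty": -5.6, "tz": 6.8, "turn": 0.3}, {"jaw": 80, "tx": 36, "ty": -8.4, "tz": 10, "turn": 0.45}, {"jaw": 80, "tx": 47.2, "ty": -11, "tz": 13.6, "turn": 0.6}, {"jaw": 80, "tx": 58, "ty": -13.6, "tz": 16.8, "turn": 0.636}]'

```text
time: 0.72
tool_pos: [422.1, -339.2, 319.9]
tcp_rot: [-3.141, 0.0, -0.314]
contact_force: [0.6, -0.4, 0.8]
grip_width: 80.1
finger_force: 0.0
```

Emit:
shift_gripper --motion '[{"jaw": 80, "tx": 9, "ty": 5.2, "tz": 3.2}, {"jaw": 80, "tx": 9, "ty": 5.2, "tz": 3.2}, {"jaw": 80, "tx": 9, "ty": 5.2, "tz": 3.2}]'

```text
time: 1.1
tool_pos: [455.2, -378.9, 304.1]
tcp_rot: [-3.141, 0.002, -0.311]
contact_force: [-0.2, 0.5, 0.2]
grip_width: 80.2
finger_force: 0.0
```

```bash
python3 - <<'E'
from plant import bot
from h import *
c=bot.capture("wrist"); np.savez("w1.npz",**c); cv2.imwrite("pics/w1.png",c["color"][:,:,::-1])
o=bot.get_obs();print(o["time"],o["tool_pos"],o["tcp_rot"],-c["R"].T@c["t"],c["K"][0])
E
```

```text
1.15 [ 454.9120602  -378.89673154  304.8179729 ] [-3.14130266e+00  6.72025841e-04 -3.11759719e-01] [ 520.23490296 -400.11429526  284.58082991] [310.97554645   0.         255.29055542]
```

View pics/w1.png

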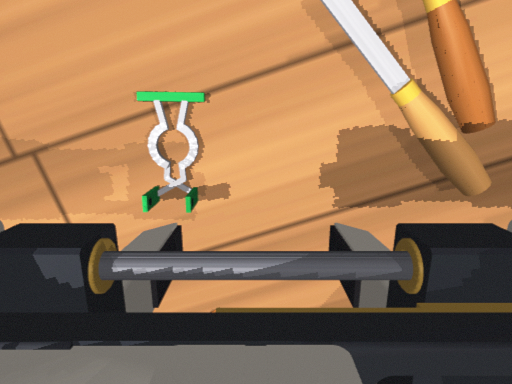

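Wrist view: the clip is upright in the frame, with its bar at (171,97), ring at (173,146) and eyes at (151,199) and (192,199). It is already parallel to the tool axes. My last dy sign was wrong, so the tool sits too far to the right.

```bash
python3 - <<'E'
from h import *
np.set_printoptions(suppress=True,precision=1)
T=dict(np.load("top0.npz"));c=dict(np.load("w1.npz"))
eyes=[]
for st,ce,l in blobs(c,45,78,s=90,amin=40):
    print(st,ce); k=np.argwhere(l)[:,::-1].astype(np.float32); r=cv2.minAreaRect(k); print("  rect",r)
    if ce[1]<150: bar=plane(c,ce,5); print("bar z5",bar, "tri",tri([(T,(374.5,218.5)),(c,ce)]))
    else:
        eyes.append((st,ce))
        # top face: end of blob nearest image far from centre ... report corner columns/rows
        print("  plane z18",plane(c,ce,18))
        for t in((355,246.3),(369.3,254)): print("  tri",tri([(T,t),(c,ce)]))
E
```

```text
[136, 91, 69, 11, 642] [171.0, 96.2]
  rect ((170.00350952148438, 96.30363464355469), (68.1141357421875, 9.748444557189941), 1.023030161857605)
bar z5 [ 555.5 -334.7    5. ] tri (array([ 554.2, -334.9,    4.8]), [np.float64(1.3), np.float64(1.3)])
[142, 186, 18, 26, 262] [149.7, 198.8]
  rect ((149.75, 198.25), (14.142135620117188, 27.577163696289062), 45.0)
  plane z18 [ 478.5 -287.2   18. ]
  tri (array([ 477.9, -289.5,   22.3]), [np.float64(1.3), np.float64(1.3)])
  tri (array([ 472.5, -309. ,   58.3]), [np.float64(13.2), np.float64(13.2)])
[185, 188, 13, 25, 204] [190.9, 199.5]
  rect ((191.0, 200.0), (24.0, 12.0), 90.0)
  plane z18 [ 466.7 -321.9   18. ]
  tri (array([ 470.9, -306. ,  -14.6]), [np.float64(12.5), np.float64(12.5)])
  tri (array([ 465.9, -323.7,   21.5]), [np.float64(1.7), np.float64(1.7)])
```

Emit:
shift_gripper --motion '[{"jaw": 80, "tx": -0.6, "ty": -9, "tz": 4, "turn": 0.02}, {"jaw": 80, "tx": -1.08, "ty": -14.9, "tz": 9, "turn": 0.02}, {"jaw": 80, "tx": -1.08, "ty": -14.9, "tz": 14, "turn": 0.02}, {"jaw": 80, "tx": -1.08, "ty": -14.9, "tz": 14, "turn": 0.02}]'

```text
time: 1.65
tool_pos: [472.2, -305.9, 234.3]
tcp_rot: [-3.141, 0.002, -0.331]
contact_force: [0.1, 0.1, 0.9]
grip_width: 80.0
finger_force: 0.0
```

```bash
python3 - <<'E'
from plant import bot
from h import *
c=bot.capture("wrist"); np.savez("w2.npz",**c); cv2.imwrite("pics/w2.png",c["color"][:,:,::-1])
o=bot.get_obs();print(o["time"],o["tool_pos"],o["tcp_rot"])
w1=dict(np.load("w1.npz"))
for st,ce,l in blobs(c,45,78,s=90,amin=40): print(st,ce,plane(c,ce,20).round(1),plane(c,ce,36).round(1))
E
```

```text
1.7 [ 472.6828243  -306.55244681  235.4890016 ] [ 3.14152911e+00  6.85985633e-05 -3.31802231e-01]
[210, 74, 92, 14, 1190] [255.0, 80.0] [ 554.5 -333.7   20. ] [ 553.  -333.2   36. ]
[223, 201, 11, 37, 265] [228.0, 219.1] [ 478.2 -288.6   20. ] [ 483.1 -291.8   36. ]
[279, 200, 10, 38, 292] [283.5, 219.1] [ 466.3 -323.3   20. ] [ 472.1 -323.7   36. ]
```

View pics/w2.png

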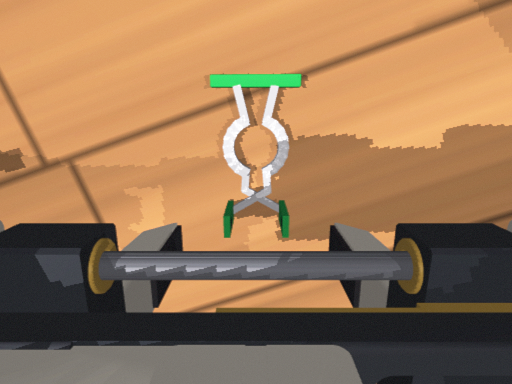

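The clip is centred: eyes at (228,219) and (283,219), which puts the symmetry line at column 255.5. I'll descend and close.

Emit:
shift_gripper --motion '[{"jaw": 80, "tz": 5}, {"jaw": 80, "tz": 10}, {"jaw": 80, "tz": 10}, {"jaw": 40, "tz": 10}, {"jaw": 0, "tz": 10}]'

```text
time: 2.33
tool_pos: [473.6, -307.0, 186.3]
tcp_rot: [3.141, -0.003, -0.331]
contact_force: [0.2, -0.6, -0.2]
grip_width: 64.5
finger_force: 0.0
```

Emit:
shift_gripper --motion '[{"jaw": 0}, {"jaw": 0}, {"jaw": 0}, {"jaw": 0}]'

```text
time: 2.82
tool_pos: [473.3, -306.5, 184.9]
tcp_rot: [3.141, -0.0, -0.331]
contact_force: [-0.7, 0.6, 1.8]
grip_width: 24.9
finger_force: 3.8
```

Emit:
shift_gripper --motion '[{"jaw": 0}, {"jaw": 0}, {"jaw": 0}, {"jaw": 0, "ty": -2}, {"jaw": 0, "tz": -8}]'

```text
time: 3.45
tool_pos: [472.6, -304.4, 222.0]
tcp_rot: [-3.138, 0.008, -0.33]
contact_force: [-0.8, -1.4, -2.1]
grip_width: 11.8
finger_force: 30.0
```

Emit:
shift_gripper --motion '[{"jaw": 0, "tz": -10}, {"jaw": 0, "tz": -20}, {"jaw": 0, "tz": -26}, {"jaw": 0, "tz": -26}]'

```text
time: 3.95
tool_pos: [473.7, -306.1, 356.4]
tcp_rot: [3.14, -0.004, -0.331]
contact_force: [0.8, 0.1, -2.4]
grip_width: 11.9
finger_force: 30.0
```

```bash
python3 - <<'E'
from plant import bot
from h import *
c=bot.capture("wrist"); np.savez("w3.npz",**c); cv2.imwrite("pics/w3.png",c["color"][:,:,::-1])
o=bot.get_obs();print(o["time"],o["tool_pos"],o["tcp_rot"])
R=cv2.Rodrigues(np.array([1.,0,0]))[0]
for st,ce,l in blobs(c,45,78,s=90,amin=40): print(st,ce)
E
```

```text
4.0 [ 473.29030701 -305.88050082  354.42221183] [-3.14157833e+00 -2.26087236e-04 -3.30759244e-01]
[195, 65, 120, 18, 2078] [254.3, 73.2]
[243, 228, 8, 23, 168] [246.7, 239.4]
[260, 230, 9, 21, 151] [264.0, 240.5]
```

View pics/w3.png

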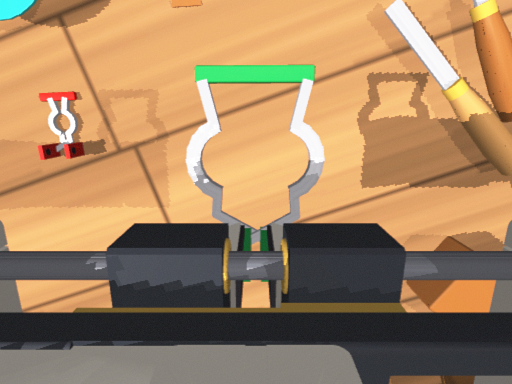

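Wrist view: the ring is held fully spread, with its bar at (255,73), ring centre near (256,157) and both eyes between the pads. The spare lies untouched at (61,125). Next: the ring centre in the tool frame.

```bash
cat >> h.py <<'E'
def toolax(yaw): return np.array([[np.cos(yaw),np.sin(yaw)],[np.sin(yaw),-np.cos(yaw)]])
E
python3 - <<'E'
from h import *
np.set_printoptions(suppress=True,precision=1)
c=dict(np.load("w3.npz")); p=np.array([473.3,-305.9]);A=toolax(-.331)
for z in(160,165,170,175):
    P=[A@(plane(c,q,z)[:2]-p) for q in((195,75),(315,73),(254.7,74),(255.5,157))]
    print(z,"barlen",np.linalg.norm(P[0]-P[1]),"bar",P[2],"ring",P[3])
ring=A.T@np.array([45,0])+p; print(ring, "d tool", A@(np.array([591.2,221.4])-ring))
print(c["R"]@np.array([0,0,1.]))
E
```

```text
160 barlen 64.23756451814153 bar [89.9 -0.1] ring [45.4  0.4]
165 barlen 62.42569413621908 bar [89.3 -0.1] ring [46.   0.4]
170 barlen 60.61382375429669 bar [88.7 -0.1] ring [46.7  0.4]
175 barlen 58.80195337237425 bar [88.1 -0.1] ring [47.4  0.4]
[ 515.9 -320.5] d tool [-104.9 -537. ]
[-0.   0.2 -1. ]
```

Converted, -15 mm is -3, -10 mm is -2.

Emit:
shift_gripper --motion '[{"jaw": 0, "tx": -2, "ty": -10, "tz": -3}, {"jaw": 0, "tx": -4, "ty": -21, "tz": -3}, {"jaw": 0, "tx": -6.4, "ty": -32, "tz": -3}, {"jaw": 0, "tx": -8.8, "ty": -43, "tz": -3}, {"jaw": 0, "tx": -10.8, "ty": -54, "tz": -3}]'

```text
time: 4.62
tool_pos: [509.4, -31.5, 367.2]
tcp_rot: [3.141, 0.005, -0.331]
contact_force: [0.8, -0.8, -1.5]
grip_width: 11.5
finger_force: 30.0
```

Emit:
shift_gripper --motion '[{"jaw": 0, "tx": -2.4, "ty": -11}, {"jaw": 0, "tx": -4.8, "ty": -22}, {"jaw": 0, "tx": -7.2, "ty": -33}, {"jaw": 0, "tx": -9.2, "ty": -44}, {"jaw": 0, "tx": -10.4, "ty": -52}]'

```text
time: 5.25
tool_pos: [544.7, 231.7, 366.6]
tcp_rot: [3.139, 0.004, -0.33]
contact_force: [0.6, -0.6, -1.9]
grip_width: 11.9
finger_force: 30.0
```

Emit:
shift_gripper --motion '[{"jaw": 0, "ty": -1.4}, {"jaw": 0, "ty": -1.4}, {"jaw": 0, "ty": -1.4}]'

```text
time: 5.62
tool_pos: [547.6, 234.6, 368.9]
tcp_rot: [3.14, 0.001, -0.333]
contact_force: [0.1, -0.2, -1.3]
grip_width: 11.8
finger_force: 30.0
```

```bash
python3 - <<'E'
from plant import bot
from h import *
np.set_printoptions(suppress=True,precision=1)
c=bot.capture("wrist"); np.savez("w4.npz",**c); cv2.imwrite("pics/w4.png",c["color"][:,:,::-1])
o=bot.get_obs();p=o["tool_pos"];print(o["time"],p,o["tcp_rot"])
A=toolax(o["tcp_rot"][2]);ring=A.T@np.array([46,0])+p[:2];print("ring",ring,"d",A@(np.array([591.2,221.4])-ring))
for X in((591.2,221.4,156),(591.2,221.4,123),(591.2,221.4,95)):
    q=c["K"]@(c["R"]@np.array(X)+c["t"]);print("expected px",q[:2]/q[2])
E
```

```text
5.675 [547.7 234.5 369.2] [ 3.1  0.  -0.3]
ring [591.1 219.5] d [-0.6 -1.8]
expected px [252.1 150.8]
expected px [252.6 145.4]
expected px [252.9 141.9]
```

View pics/w4.png

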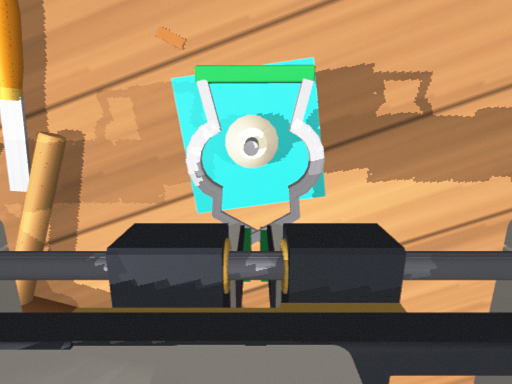

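Wrist view: the shaft's tip is at about (251,147) and the cream neck's centre at (250,141), inside the spread ring seen from above. I'll measure the neck and the cover in this view to trim the position.

```bash
python3 - <<'E'
from h import *
np.set_printoptions(suppress=True,precision=1)
c=dict(np.load("w4.npz"));p=np.array([547.7,234.5]);A=toolax(-.332)
hsv=cv2.cvtColor(c["color"],cv2.COLOR_RGB2HSV);m=(~((hsv[...,0]>80)&(hsv[...,0]<100)&(hsv[...,1]>100))).astype(np.uint8)
m[:,:215]=0;m[:,285:]=0;m[:100]=0;m[180:]=0
m=cv2.morphologyEx(m,cv2.MORPH_OPEN,np.ones((7,7)))
k=max(cv2.findContours(m,0,2)[0],key=cv2.contourArea);(e,r)=cv2.minEnclosingCircle(k);M=cv2.moments(k);g=(M["m10"]/M["m00"],M["m01"]/M["m00"])
print("lip",e,r,g,[A@(plane(c,q,109)[:2]-p) for q in(e,g)])
sh=(hsv[...,1]<40)&(m>0)&(np.hypot(*(np.indices(m.shape)-np.array([146,251])[:,None,None]))<12);q=np.argwhere(sh).mean(0)[::-1];print("tip",q,sh.sum(),A@(plane(c,q,154)[:2]-p))
st,ce,l=[b for b in blobs(c,45,78,s=90,amin=400)][0]
for z in(182,187):print("bar",ce,A@(plane(c,ce,z)[:2]-p))
E
```

```text
lip (251.09774780273438, 141.0263214111328) 26.926118850708008 (251.21614522981844, 141.1051371185786) [array([47.3, -3. ]), array([47.2, -3. ])]
tip [250.8 146.1] 427 [48.1 -2.6]
bar [253.9, 73.1] [87.6 -0.5]
bar [253.9, 73.1] [87.  -0.5]
```

Converted, 40 mm is 8, 20 mm is 4.

Emit:
shift_gripper --motion '[{"jaw": 0, "tx": 0.34, "ty": -0.5}, {"jaw": 0, "tx": 0.34, "ty": -0.5}, {"jaw": 0, "tx": 0.34, "ty": -0.5, "tz": 4}, {"jaw": 0, "tx": 0.34, "ty": -0.5, "tz": 8}, {"jaw": 0, "tx": 0.34, "ty": -0.5, "tz": 8}]'

```text
time: 6.3
tool_pos: [549.7, 237.3, 328.3]
tcp_rot: [3.14, 0.003, -0.331]
contact_force: [0.8, -0.1, -2.2]
grip_width: 11.8
finger_force: 30.0
```

Emit:
shift_gripper --motion '[{"jaw": 0, "tz": 3}, {"jaw": 0, "tz": 6}, {"jaw": 0, "tz": 8}, {"jaw": 0, "tz": 9.2}, {"jaw": 0, "tz": 9.2}]'

```text
time: 6.92
tool_pos: [550.0, 237.6, 283.2]
tcp_rot: [3.141, 0.001, -0.331]
contact_force: [0.4, -0.4, -2.1]
grip_width: 11.7
finger_force: 30.0
```

```bash
python3 - <<'E'
from plant import bot
from h import *
cs=[bot.capture(n)["color"][:,:,::-1] for n in("wrist","side")]
cv2.imwrite("pics/w5.png",np.hstack([cv2.resize(cs[0],(400,300)),cv2.resize(cs[1][200:340,90:277],(400,300))]))
E
```

```text
(no output)
```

View pics/w5.png

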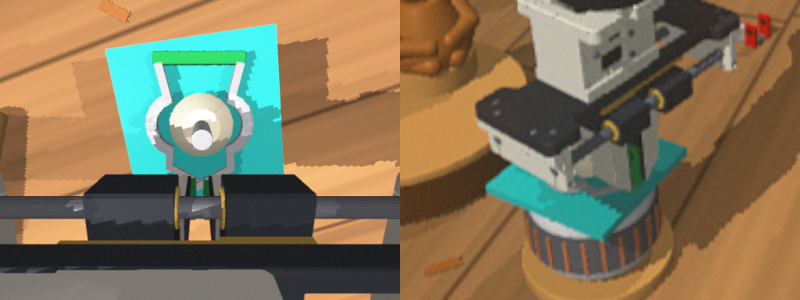

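The neck, at about (200,125) in the left half, is centred between the half rings. There is no contact force beyond the ring's weight, and its shadow is close to the cover. I'll lower it a touch more and let go.

Converted, 1.5 mm is 0.3.

Emit:
shift_gripper --motion '[{"jaw": 0, "tz": 0.3}, {"jaw": 0, "tz": 0.3}, {"jaw": 30, "tz": 0.3}, {"jaw": 75, "tz": 0.3}, {"jaw": 75, "tz": 0.3}]'

```text
time: 7.65
tool_pos: [550.1, 237.6, 282.3]
tcp_rot: [-3.141, -0.0, -0.331]
contact_force: [-0.0, -0.3, -1.0]
grip_width: 37.2
finger_force: 1.1
```

Emit:
shift_gripper --motion '[{"jaw": 75}, {"jaw": 75}, {"jaw": 75}, {"jaw": 75, "tz": -6}, {"jaw": 75, "tz": -12}]'

```text
time: 8.28
tool_pos: [550.0, 237.6, 342.6]
tcp_rot: [3.141, 0.001, -0.331]
contact_force: [-0.3, -0.2, -0.3]
grip_width: 75.2
finger_force: 0.0
```

Emit:
shift_gripper --motion '[{"jaw": 75, "tz": -10}, {"jaw": 75, "tx": -10, "tz": -12}, {"jaw": 75, "tx": -20, "tz": -12}, {"jaw": 75, "tx": -20, "tz": -12}]'

```text
time: 8.78
tool_pos: [452.9, 271.0, 402.9]
tcp_rot: [-3.141, 0.0, -0.328]
contact_force: [0.9, 0.2, 0.2]
grip_width: 75.0
finger_force: 0.0
```

```bash
python3 - <<'E'
from plant import bot
from h import *
cs=[bot.capture(n)["color"][:,:,::-1] for n in("wrist","side")]
c=bot.capture("top")["color"][:,:,::-1]
cv2.imwrite("pics/w6.png",np.hstack([cv2.resize(cs[0],(300,300)),cv2.resize(cs[1][230:320,120:240],(400,300)),cv2.resize(c[120:200,90:180],(100,300))]))
E
```

```text
(no output)
```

View pics/w6.png

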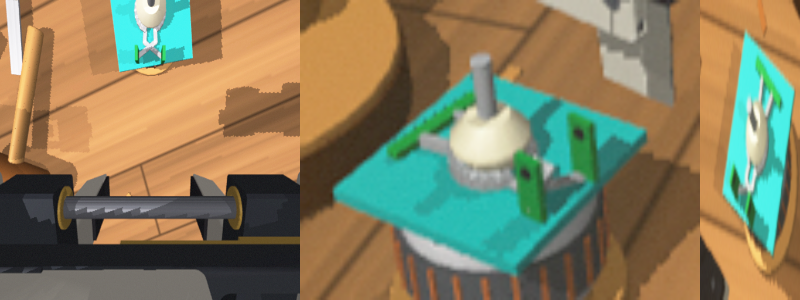

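In the side crop the ring lies flat on the cover, closed under the cream lip at about (485,165), with its eyes upright and apart. The gripper is clear. Handing in.

```bash
python3 -c "
from plant import bot
print(bot.close_job())"
```

```text
the job is handed in; nothing more can be done
None
```

I handed the job in at about 9 s: the last pictures show the larger ring lying flat on the teal cover, closed under the cream lip, with the gripper clear. The small red-eyed ring was never touched, and no pass/fail verdict came back.

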